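# Function-test the machine stop: press in the mushroom, twist to release

## Task

Test the machines' stop switch: on the grey box whose black mushroom has two ears, press the mushroom fully in until it latches down, then push an ear round clockwise (seen from above) until the mushroom unlatches and pops back out. Only press and push with the fingertips: do not pull the mushroom up, do not press the plain round start button on the other box, and leave everything lying around where it is.

Things in the scene. Friction and masses are not known exactly. Their poses are not given: they have to be found in the camera images.
- station: The stop station: grey steel box 140 x 140 mm, 60 mm high, bolted to the bench (it has a 160 x 50 mm foot plate along its x). Origin at the centre of its underside, z up. The mushroom's axis is vertical through the box's centre; a steel collar 42 mm across rises 14 mm from the box's top. Its yaw is that of the mushroom when not turned.
- stop_top (a point): Centre of the mushroom's flat top, on the axis; 106 mm above the bench when out. The black head is 56 mm across, 22 mm thick, its flat top 44 mm across. Two opposite ears stick out of its rim to 55 mm from the axis, along the station's +y and -y when not turned; each is 14 mm wide and 14 mm high, its upper face 6 mm below the head's top. Pressing at this point takes up to about 8 N to latch it (more only at its firm stop).
- ear_a (a point): On the centre of the ear on the station's +y side, 47 mm from the axis, 7 mm below the ear's upper face and 7 mm above its lower face, 93 mm above the bench when out and about 8 mm lower when latched. It turns with the mushroom. Clockwise from above this ear goes towards the station's +x (away from the robot).
- ear_b (a point): The same point on the opposite ear (station's -y side); clockwise from above it goes towards the station's -x.
- stop_in (a joint): How far the mushroom is pressed in, m: about 0 out, sprung outwards; it latches once pressed beyond about 0.0085, then rests, let go, at about 0.0083; firm stop at 0.010. Negative: pulled up (up to 8 mm, against a light spring).
- stop_turn (a joint): How far the mushroom is turned clockwise seen from above, rad: 0 at rest, sprung back towards 0; takes about 0.02 to 0.1 N m; when latched it pops out at about 0.6; firm stop at 1.0. Once let go it springs back to 0.
- starter: The starter box: grey box 130 x 130 mm, 55 mm high, with a plain round black push button 56 mm across and without ears in the middle of its top. Origin at the centre of its underside. It and the station may stand in each other's place. Leave it alone.
- start (a joint): How far the plain start button on the starter box is pressed, m (0 out, 0.008 in). Must not be pressed.
- tin: Bystander: wax tin 68 mm across, 60 mm high; origin at its underside.
- sanding_block: Bystander: wood and cork sanding block 100 x 50 x 30 mm; origin at its underside.
- push_block: Bystander: wooden block 160 x 86 x 70 mm with an upright handle to 150 mm; origin at its underside.
- glue: Bystander: glue bottle 60 mm across, 160 mm high; origin at its underside.
- square: Bystander: try square, wooden stock 100 mm long and steel blade 150 mm, 18 mm high; origin at the underside of the stock's middle.
- offcut: Bystander: wood offcut 70 x 160 x 28 mm; origin at its underside.
Things that resemble listed ones, but are neither listed nor needed, are in the scene too. What is shaped like the station but purple is not meant.

How it is judged (in metres and radians):
On the way, in this order (a step that is already met when the one before it is completed fails the run):
1. the mushroom is pressed fully in and stays in (value of joint stop_in above 0.0075 m and value of joint stop_turn below 0.2 rad), for 0.3 s.
2. while in, it is turned clockwise (value of joint stop_turn above 0.4 rad and value of joint stop_in above 0.006 m).
3. it has popped out again (value of joint stop_in below 0.002 m), for 0.2 s.
At the end, for the whole second after the job is handed in: After being latched in and turned clockwise, the mushroom is back out (within 2 mm of its rest height) and sprung back (turned less than 0.15 rad), the start button is not pressed (under 2 mm), and no bystander has moved more than 20 mm (value of joint stop_in between -0.002 and 0.002 m and value of joint stop_turn below 0.15 rad and value of joint start below 0.002 m and distance of each of tin, sanding_block, push_block, glue, square, offcut from where it was at the start of the episode below 0.02 m); the robot touches nothing.
It fails at once if the mushroom is pulled up (more than 5 mm above its rest height) (value of joint stop_in below -0.005 m).
It fails at once if the start button is pressed (more than 3 mm) (value of joint start above 0.003 m).
It fails at once if a bystander is moved or lifted (more than 20 mm) (distance of any of tin, sanding_block, push_block, glue, square, offcut from where it was at the start of the episode above 0.02 m).
It also fails if it takes over 42 s, if anything falls off the work surface, if the arm or the gripper's body presses on something with over 40 N, if the wrist force passes 120 N, or if a joint passes its speed limit or range.

## Robot

A 6-joint arm with a two-finger parallel gripper is mounted at the origin on the work surface. World frame = base frame: x ahead of the robot, y to its left, z up, the work surface at z = 0. Lengths are in mm, angles in rad, forces in N, time in s.
With the tool pointing down it reaches from about 350 to 775 mm from the base axis. Payload 7.3 kg.
Tool frame: the origin (TCP) lies at the very end of the fingers, on their centre line; the grasp point (between the pads) lies 19 mm behind it; x points along the fingers, y is the direction in which the jaws open and shut, and the axes are right-handed (so a half turn about x gives the same grasp; the last joint's range is limited). The gripper opens to 92 mm and grips with 3 to 60 N. Pads are 19 mm wide; open, the fingers measure 130 mm over their backs; the gripper's body (75 mm by 190 mm) begins 47 mm behind the grasp point.
Start: joints at [-1.386, 0.342, 1.524, -0, 1.275, -0.146], TCP at [170.543, -496.548, 226.741] pointing down, gripper open.
Joint ranges: [-2.53, 2.53], [-0.77, 2.02], [0.04, 2.7], [-1, 4.14], [0.28, 2.66], [-3.11, 3.11]. Speed limits (rad/s): [2.57, 2.57, 3.14, 3.14, 3.14, 3.14].

## Interface

Orientations are given as [roll, pitch, yaw] about the fixed x, y, z axes, in that order (R = Rz(yaw) Ry(pitch) Rx(roll)).
In Python, from plant import bot gives the robot as it stands.
- The arm moves only by the tool step_arm, never from a script. Its argument "targets" is a list that holds one entry, the list of rows, each a list of 4 numbers: the shift along the tool's x, y, z in m, then the turn about the tool's x in degrees. A call has exactly 5 rows; each row is the pose to reach, as a shift and turn from the pose measured when the call began, along the tool's axes at that moment; what a row does not reach only later rows make up. A row lasts 1/12 s, in which the tool goes at most 41.7 mm and 7.16 degrees, less where a joint would pass 70% of its speed; a pose out of reach is approached as far as the arm can. A call with a gripper value outside its range is refused whole. "jaw" is the closure, from 0 (fully open) to 1 (shut), set as the call begins (left out, the last holds). The fingers move at their own pace and stop on an object; the grip force is fixed at half the most. Time passes only in rows, so rows that repeat a pose let the fingers close, or fill a call up. It gives the time, the measured TCP pose, the force and the opening at its end, in the units of the state.
- bot.get_obs(): the state, without advancing time (a new reading comes with each control period).
- bot.capture(name): name is "scene" or "top" or "wrist"; returns a dict with "color" (420x560x3 uint8, red, green, blue), "depth" (420x560 float32, mm along the optical axis (not along the pixel's ray), 0 where there is no reading), "fov_y" (degrees; the focal length in pixels is half the picture's height over the tangent of half this angle, whatever the lens; pixels are square), "cx", "cy" (the principal point, pixels), "rvec" (rotation vector, rad) and "tvec" (3), from world to camera coordinates, as OpenCV has them. Camera axes: x right, y down, z forward; pixel columns grow to the right and rows downward; lengths in mm; the calibration is good to about 2 mm. A picture is of the moment at which its call begins.
- bot.close_job(): hands the job in, once; it reports no verdict.
The state is a dict: "time": time; "joint_positions": joint angles; "dq": joint speeds; "tau": joint torques, N m; "tool_pos": TCP position; "tcp_rot": TCP orientation; "contact_force": force on the tool from outside, world axes, zero at the start; "moment": the same for the moment, N m; "grip_width": finger opening in mm.
Only numpy, scipy, OpenCV 4.12 (cv2) and the standard library are available. Lean on these libraries where they do the work, as an engineer would, in place of code of your own. Each camera call takes 0.05 s, during which the arm holds its last target. There are 200 camera calls.

## Working session

There is one attempt and no reset: what is moved stays moved. The work goes in short steps, Python scripts to look and compute and a tool call to move; the robot and the scene stay as the last step left them, time stands still between calls to the robot, and variables do not carry over. Pictures are saved under pics/ and viewed, about 8 in all and at most 12, crops included, and the job is handed in when it is done.

Besides the shell and the picture viewer there is one more tool, called after ">>>" in YAML: its name, and indented under it one key for each argument. step_arm: Moves the arm, as the interface text tells. Its arguments: {"type":"object","properties":{"targets":{"type":"array","items":{"type":"array","items":{"type":"array","items":{"type":"number"}}}},"jaw":{"type":"number"}},"required":["targets"]}

```bash
mkdir -p pics; ls; cat > h.py <<'E'
import numpy as np, cv2
from plant import bot
def cap(n,f=None):
    c=bot.capture(n)
    if f: cv2.imwrite('pics/'+f,c['color'][:,:,::-1])
    return c
def world(c):
    d=c['depth'];h,w=d.shape;f=h/2/np.tan(np.radians(c['fov_y'])/2)
    u,v=np.meshgrid(np.arange(w),np.arange(h))
    P=np.stack([(u-c['cx'])/f*d,(v-c['cy'])/f*d,d],-1)
    R=cv2.Rodrigues(np.array(c['rvec'],float))[0]
    return (P-np.array(c['tvec']).reshape(3))@R
E
python3 - <<'E'
from h import *
a=cap('scene');b=cap('top')
cv2.imwrite('pics/a.png',np.vstack([a['color'],b['color']])[:,:,::-1][:, :])
im=np.hstack([a['color'],b['color']])[:,:,::-1]
cv2.imwrite('pics/a.png',cv2.resize(im,(800,300)))
cv2.imwrite('pics/top.png',cv2.resize(b['color'][:,:,::-1],(800,600)))
print(bot.get_obs())
E
```

```text
pics
{'time': 0.1, 'joint_positions': array([-1.38600577e+00,  3.42665087e-01,  1.52494499e+00,  1.65466503e-05,
        1.27537426e+00, -1.45985813e-01]), 'dq': array([ 1.61770130e-03, -7.32162663e-04, -3.29574929e-03, -2.42925086e-05,
        1.38949907e-03,  1.00584455e-03]), 'tau': array([ 1.76556321e-03, -4.32005882e+01, -2.44693029e+01,  7.19596515e-02,
        5.25688590e-02, -3.73398439e-05]), 'tool_pos': array([ 170.47315463, -496.16546852,  226.10000018]), 'tcp_rot': array([-1.7281514 ,  1.56940455,  1.7442128 ]), 'contact_force': array([ 0.04127939, -0.59853718, -0.03661688]), 'moment': array([-0.01607189, -0.07937443, -0.05808083]), 'grip_width': 91.71975469572244}
```

View pics/top.png

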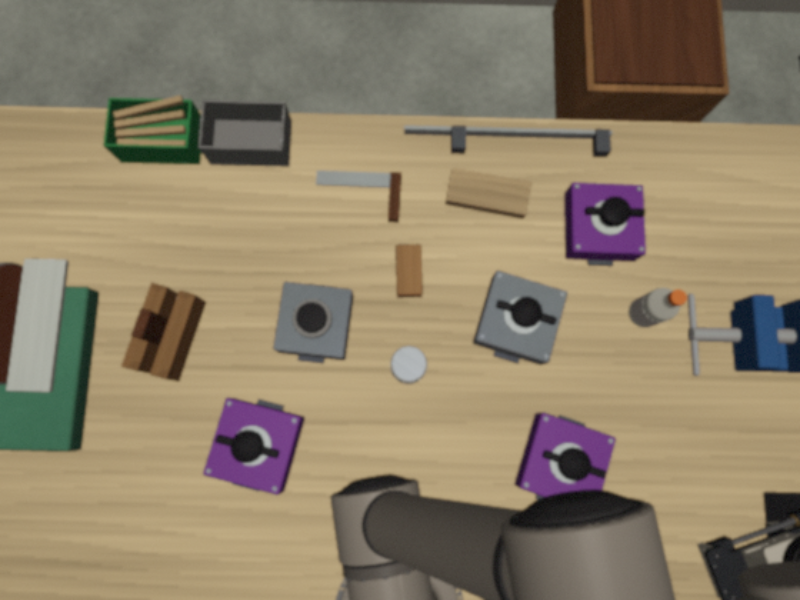

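View pics/a.png

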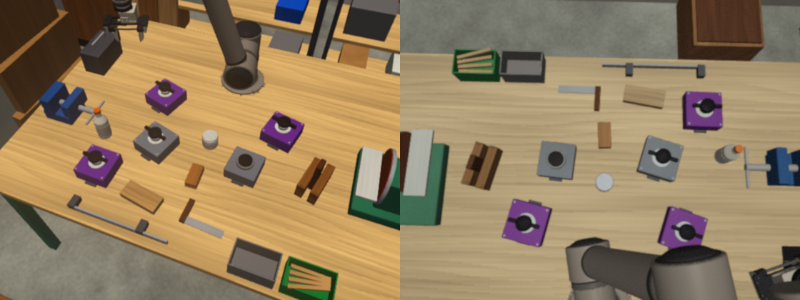

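```bash
cat > loc.py <<'E'
from h import *
def head(W,c0,zlo=80,zhi=125,r=75):
    m=(abs(W[...,2]-(zlo+zhi)/2)<(zhi-zlo)/2)&(np.hypot(W[...,0]-c0[0],W[...,1]-c0[1])<r)
    return W[m]
E
python3 - <<'E'
from loc import *
for n in ('top','scene'):
    c=cap(n);W=world(c)
    if n=='top':
        c0=W[219,367]; print('c0',c0)
    P=head(W,c0); print(n,len(P))
    T=P[P[:,2]>101]; print('head',T.mean(0),len(T),np.percentile(T[:,2],[5,50,95]))
    E=P[(P[:,2]>90)&(P[:,2]<102.5)];cen=T.mean(0)
    d=E[:,:2]-cen[:2];r=np.hypot(*d.T);d=d[(r>32)&(r<58)]
    a=np.arctan2(d[:,1],d[:,0]);print('ear axis angle',np.degrees(np.angle(np.mean(np.exp(2j*a)))/2),len(a), (d.max(0)+d.min(0))/2)
    B=W[(abs(W[...,2]-60)<5)&(np.hypot(W[...,0]-c0[0],W[...,1]-c0[1])<110)]
    print('box',cv2.minAreaRect(B[:,:2].astype(np.float32)))
    if n=='top':
        # neighbours
        for u,v in((287,252),(457,215),(476,207),(285,190),(219,222),(400,330)): print(u,v,W[v,u].round())
E
```

```text
c0 [ 523.00441375 -209.48677053  105.40301381]
top 515
head [ 527.16625995 -212.46801732  104.82912419] 372 [101.44099187 104.81651441 109.05694309]
ear axis angle 73.56067743397921 97 [-0.23669428  0.07807354]
box ((527.52197265625, -212.76541137695312), (140.32861328125, 140.6185760498047), 73.79441833496094)
287 252 [439. -10.  65.]
457 215 [ 538. -438.  108.]
476 207 [ 549. -463.  160.]
285 190 [611.  -2.  31.]
219 222 [511. 167.  79.]
400 330 [ 253. -285.  105.]
scene 350
head [ 532.8632077  -212.04799936  104.91552115] 213 [101.5357493  104.57642891 108.91790766]
ear axis angle 72.4817252318887 72 [-6.65082618 -2.24546532]
box ((530.8013916015625, -213.10467529296875), (144.1190643310547, 141.5458526611328), 73.6291732788086)
```

```bash
cat > go.py <<'E'
from h import *
import sys
from scipy.spatial.transform import Rotation as Ro
C=np.array([528,-212.5]);Y=np.radians(-16.3)
ex=np.array([np.cos(Y),np.sin(Y),0]);ey=np.array([-np.sin(Y),np.cos(Y),0])
def go(px,py,z,psi=0):
    "station-frame px,py (mm), world z, tool-y direction psi deg from station x"
    o=bot.get_obs();R=Ro.from_euler('xyz',o['tcp_rot']).as_matrix()
    p=np.array([*C,0])+px*ex+py*ey;p[2]=z
    d=np.cos(np.radians(psi))*ex+np.sin(np.radians(psi))*ey
    t=np.degrees(np.arctan2(R[:,2]@d,R[:,1]@d));t=(t+90)%180-90
    s=R.T@(p-o['tool_pos'])/1000
    print('shift',s.round(4),'turn',round(t,1),'tcp',o['tool_pos'].round(1),'stn',[round(float((o['tool_pos']-[*C,0])@e),1) for e in(ex,ey)],'F',o['contact_force'].round(1),'t',round(o['time'],2),'w',round(o['grip_width'],1),'j6',o['joint_positions'][5].round(2),'R',R.round(2).tolist())
if __name__=='__main__': go(*map(float,sys.argv[1:]))
E
python3 go.py 0 0 200
```

```text
shift [ 0.0265 -0.1523 -0.4303] turn -54.7 tcp [ 170.5 -496.3  226.3] stn [-263.5, -372.7] F [-0.2 -0.1  0. ] t 0.2 w 91.7 j6 -0.15 R [[-0.0, 0.32, -0.95], [0.0, -0.95, -0.32], [-1.0, -0.0, -0.0]]
```

>>> step_arm:
  targets:
    - [[0,-0.0134,-0.0377,-6],[0,-0.0268,-0.0754,-12],[0,-0.0402,-0.1131,-18],[0,-0.0536,-0.1508,-24],[0,-0.067,-0.1885,-30]]
  jaw: 1

```text
time: 0.62
tool_pos: [328.1, -370.3, 226.3]
tcp_rot: [-2.231, 1.57, 1.769]
contact_force: [1.1, -0.5, 0.5]
grip_width: 62.6
```

```bash
python3 go.py 0 0 200
```

```text
shift [ 0.0265  0.0483 -0.2501] turn -24.5 tcp [ 328.1 -370.3  226.3] stn [-147.6, -207.6] F [ 1.1 -0.5  0.5] t 0.62 w 62.6 j6 -0.29 R [[-0.0, 0.76, -0.65], [0.0, -0.65, -0.76], [-1.0, -0.0, -0.0]]
```

>>> step_arm:
  targets:
    - [[0.005,0.008,-0.041,-5],[0.01,0.016,-0.082,-10],[0.015,0.024,-0.122,-15],[0.02,0.032,-0.16,-20],[0.026,0.04,-0.2,-24.5]]

```text
time: 1.03
tool_pos: [490.4, -243.4, 200.3]
tcp_rot: [-2.868, 1.57, 1.564]
contact_force: [-0.0, -1.5, 0.0]
grip_width: 29.8
```

>>> step_arm:
  targets:
    - [[0,0,-0.02,0],[0,0,-0.04,0],[0,0,-0.05,0],[0,0,-0.05,0],[0,0,-0.05,0]]

```text
time: 1.45
tool_pos: [504.1, -195.7, 200.4]
tcp_rot: [-2.775, 1.571, 1.659]
contact_force: [-0.9, 0.2, 1.2]
grip_width: 0.9
```

```bash
python3 go.py 0 0 120; python3 - <<'E'
from loc import *
c=cap('wrist','w1.png');W=world(c)
P=head(W,(528,-212.5),80,112,75); print(len(P))
for lo in(90,96,102):print(lo,((P[:,2]>lo)).sum())
T=P[P[:,2]>103]; print(cv2.minEnclosingCircle(T[:,:2].astype(np.float32)),np.median(T[:,2]))
E=P[(P[:,2]>96)&(P[:,2]<102)];d=E[:,:2]-[528,-212.5];r=np.hypot(*d.T);d=d[(r>34)&(r<60)]
a=np.arctan2(d[:,1],d[:,0]);print(np.degrees(np.angle(np.mean(np.exp(2j*a)))/2),len(a),d.min(0),d.max(0))
B=W[(abs(W[...,2]-60)<4)&(np.hypot(W[...,0]-528,W[...,1]+212.5)<110)]
print('box',cv2.minAreaRect(B[:,:2].astype(np.float32)))
E
```

```text
shift [0.0804 0.0277 0.0096] turn 0.3 tcp [ 504.1 -195.7  200.4] stn [-27.7, 9.4] F [-0.9  0.2  1.2] t 1.45 w 0.9 j6 -0.23 R [[-0.0, 0.96, -0.28], [0.0, -0.28, -0.96], [-1.0, -0.0, -0.0]]
3866
90 3821
96 3731
102 2530
((529.1998291015625, -214.23324584960938), 24.56786346435547) 104.43539077231497
71.31489057359221 398 [ 4.71248293 29.87867398] [22.16552565 51.26595982]
box ((529.4675903320312, -214.5682373046875), (138.4687957763672, 139.4261474609375), 73.66622924804688)
```

View pics/w1.png

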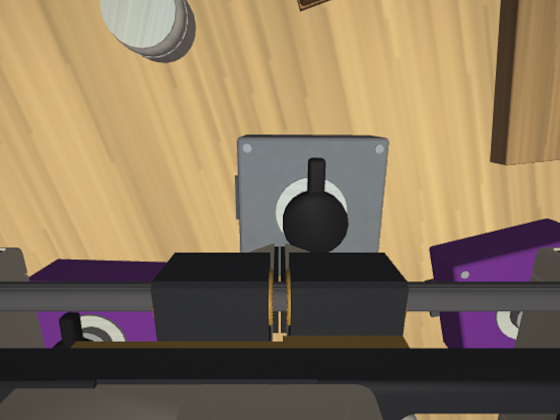

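The wrist view shows the grey eared station right ahead of the fingertips (head at about 315,222, ear at 317,175), which agrees with the estimate from the top camera. I'll go above the axis, then press.

>>> step_arm:
  targets:
    - [[0.01,0.014,0.005,0],[0.03,0.028,0.0105,0],[0.055,0.028,0.0105,0],[0.08,0.028,0.0105,0],[0.08,0.028,0.0105,0]]

```text
time: 1.92
tool_pos: [524.8, -214.4, 115.8]
tcp_rot: [-1.79, 1.562, 2.64]
contact_force: [-0.9, 0.9, 0.1]
grip_width: 0.3
```

```bash
python3 go.py 0 0 96.5
```

```text
shift [ 0.0193  0.0027 -0.0027] turn 0.1 tcp [ 524.8 -214.4  115.8] stn [-2.5, -2.7] F [-0.9  0.9  0.1] t 1.92 w 0.3 j6 -0.24 R [[-0.01, 0.96, -0.28], [0.0, -0.28, -0.96], [-1.0, -0.01, -0.0]]
```

>>> step_arm:
  targets:
    - [[0.005,0.002,0,0],[0.009,0.003,0,0],[0.0125,0.003,0,0],[0.015,0.003,0,0],[0.017,0.003,0,0]]

```text
time: 2.33
tool_pos: [528.3, -216.3, 100.6]
tcp_rot: [-1.639, 1.566, 2.791]
contact_force: [-1.3, -1.3, 4.3]
grip_width: 0.5
```

>>> step_arm:
  targets:
    - [[0.0005,0,0,0],[0.001,0,0,0],[0.0015,0,0,0],[0.0015,0,0,0],[0.0015,0,0,0]]

```text
time: 2.75
tool_pos: [528.8, -216.6, 99.7]
tcp_rot: [-1.523, 1.567, 2.907]
contact_force: [-1.1, -1.1, 4.6]
grip_width: 0.4
```

```bash
python3 go.py 0 0 96.5
```

```text
shift [ 0.0032 -0.0019 -0.0037] turn 0.1 tcp [ 528.8 -216.6   99.7] stn [1.9, -3.7] F [-1.1 -1.1  4.6] t 2.75 w 0.4 j6 -0.24 R [[-0.0, 0.96, -0.28], [0.0, -0.28, -0.96], [-1.0, -0.0, 0.0]]
```

>>> step_arm:
  targets:
    - [[0.001,0,0,0],[0.002,0,0,0],[0.003,0,0,0],[0.0038,0,0,0],[0.0042,0,0,0]]

```text
time: 3.17
tool_pos: [528.9, -216.6, 95.9]
tcp_rot: [-1.46, 1.568, 2.97]
contact_force: [-3.0, 0.1, 10.5]
grip_width: 0.6
```

```bash
python3 go.py 0 0 96.5
```

```text
shift [-0.0006 -0.002  -0.0037] turn 0.1 tcp [ 528.9 -216.6   95.9] stn [2.0, -3.7] F [-3.   0.1 10.5] t 3.17 w 0.6 j6 -0.24 R [[-0.0, 0.96, -0.28], [0.0, -0.28, -0.96], [-1.0, -0.0, 0.0]]
```

>>> step_arm:
  targets:
    - [[-0.006,0,0,0],[-0.02,0,0,0],[-0.035,-0.01,-0.01,0],[-0.035,-0.04,-0.035,0],[-0.035,-0.047,-0.05,0]]

```text
time: 3.58
tool_pos: [495.1, -153.2, 131.1]
tcp_rot: [-1.708, 1.565, 2.721]
contact_force: [0.6, -0.3, -0.7]
grip_width: 0.5
```

```bash
python3 go.py -42 47 81; python3 - <<'E'
from loc import *
for n in('top','wrist','scene'):
    c=cap(n,n+'2.png');W=world(c)
    P=head(W,(528,-213),80,112,22); 
    print(n,len(P),np.percentile(P[:,2],[10,50,90]) if len(P) else '')
E
```

```text
shift [0.05   0.0066 0.0008] turn 0.1 tcp [ 495.1 -153.2  131.1] stn [-48.3, 47.7] F [ 0.6 -0.3 -0.7] t 3.58 w 0.5 j6 -0.16 R [[-0.01, 0.96, -0.28], [0.0, -0.28, -0.96], [-1.0, -0.01, -0.0]]
top 0 
wrist 0 
scene 130 [ 93.27050138  96.58036078 100.09613642]
```

View pics/wrist2.png

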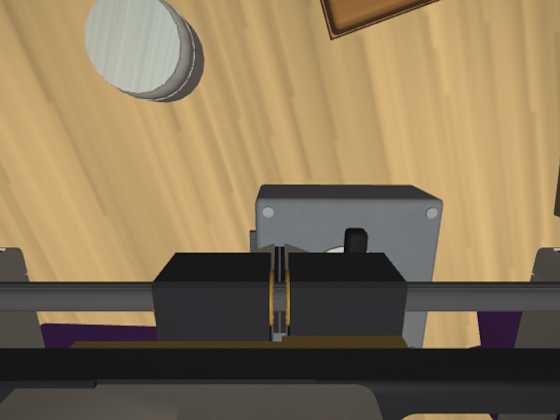

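The scene camera now reads the head 8 mm lower (96.6 against 104.6), so it has latched. The wrist view shows the fingertips at about (280,250) on the near side of ear_a (355,240). Next I'll descend beside the ear.

>>> step_arm:
  targets:
    - [[0.01,0.004,0,0],[0.025,0.006,0,0],[0.04,0.006,0,0],[0.05,0.006,0.001,0],[0.05,0.006,0.001,0]]

```text
time: 4.15
tool_pos: [502.1, -157.5, 78.4]
tcp_rot: [-1.63, 1.563, 2.801]
contact_force: [-0.5, 1.4, 0.7]
grip_width: 0.0
```

>>> step_arm:
  targets:
    - [[0,0.003,0,0],[0,0.006,0,0],[0,0.009,0,0],[0,0.012,0,0],[0,0.015,0,0]]

```text
time: 4.57
tool_pos: [517.2, -162.0, 78.8]
tcp_rot: [-1.614, 1.564, 2.817]
contact_force: [-0.5, 1.0, -0.5]
grip_width: 0.4
```

```bash
python3 go.py -26 47 81; python3 - <<'E'
from h import *
c=cap('scene');im=c['color'][:,:,::-1]
cv2.imwrite('pics/s3.png',cv2.resize(im[130:260,160:320],None,fx=4,fy=4,interpolation=2))
E
```

```text
shift [-0.0021 -0.0015 -0.0015] turn 0.2 tcp [ 517.2 -162.    78.8] stn [-24.5, 45.5] F [-0.5  1.  -0.5] t 4.57 w 0.4 j6 -0.16 R [[-0.01, 0.96, -0.28], [0.0, -0.28, -0.96], [-1.0, -0.01, -0.0]]
```

View pics/s3.png

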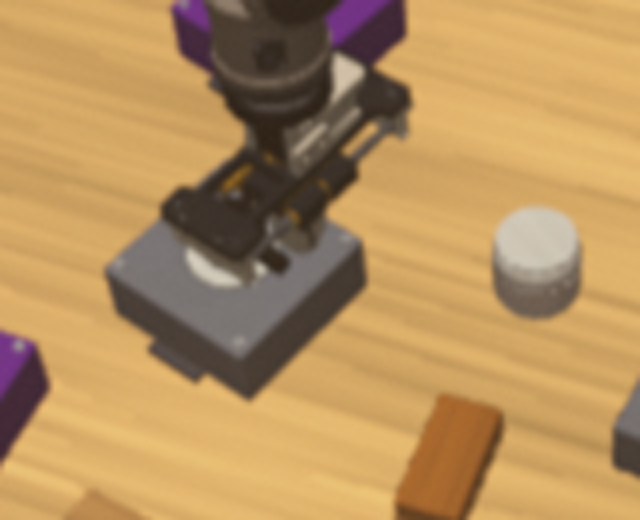

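>>> step_arm:
  targets:
    - [[0,0.003,0,0],[0,0.006,0,0],[0,0.009,0,0],[0,0.012,0,0],[0,0.015,0,0]]

```text
time: 5.03
tool_pos: [532.3, -166.1, 78.8]
tcp_rot: [-1.633, 1.565, 2.798]
contact_force: [-1.5, 0.9, 2.0]
grip_width: 0.4
```

>>> step_arm:
  targets:
    - [[0,0.003,0,0],[0,0.006,0,0],[0,0.009,0,0],[0,0.01,0,0],[0,0.01,0,0]]

```text
time: 5.45
tool_pos: [542.2, -169.2, 78.8]
tcp_rot: [-1.605, 1.565, 2.826]
contact_force: [-2.6, -0.3, 1.2]
grip_width: 0.4
```

```bash
python3 go.py -26 47 81; python3 - <<'E'
from h import *
c=cap('scene');im=c['color'][:,:,::-1]
cv2.imwrite('pics/s4.png',cv2.resize(im[130:260,160:320],None,fx=4,fy=4,interpolation=2))
E
```

```text
shift [-0.0021 -0.0274 -0.0015] turn 0.2 tcp [ 542.2 -169.2   78.8] stn [1.4, 45.6] F [-2.6 -0.3  1.2] t 5.45 w 0.4 j6 -0.16 R [[-0.01, 0.96, -0.28], [0.0, -0.28, -0.96], [-1.0, -0.01, -0.0]]
```

View pics/s4.png

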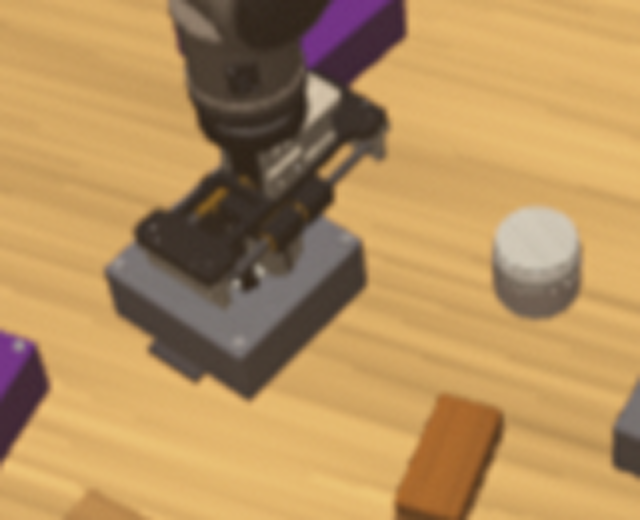

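>>> step_arm:
  targets:
    - [[0,0.002,0,0],[0,0.004,0,0],[0,0.005,0,0],[0,0.005,0,0],[0,0.005,0,0]]

```text
time: 5.92
tool_pos: [547.0, -170.3, 78.6]
tcp_rot: [-1.662, 1.565, 2.769]
contact_force: [-1.1, 0.9, -0.0]
grip_width: 0.5
```

```bash
python3 go.py -26 47 81; python3 - <<'E'
from h import *
for n in('top','scene'):
    c=cap(n);W=world(c);ex=np.array([.96,-.281,0]);ey=np.array([.281,.96,0])
    D=W-np.array([528,-213,0]);a=D@ex;b=D@ey
    col=c['color'].astype(int).max(-1)
    m=(np.hypot(a,b)<60)&(W[...,2]>78)&(W[...,2]<112)&(col<60)
    print(n,m.sum())
    # opposite ear side and ear side samples
    for s in(1,-1):
        k=m&(s*b>5)&(np.hypot(a,b)>32)
        if k.sum(): print(s,k.sum(),a[k].mean().round(1),b[k].mean().round(1),W[k][:,2].round(0)[:40])
cv2.imwrite('pics/s5.png',cv2.resize(c['color'][160:230,190:290,::-1],None,fx=7,fy=7,interpolation=2))
E
```

```text
shift [-0.0022 -0.0324 -0.0013] turn 0.2 tcp [ 547.  -170.3   78.6] stn [6.3, 45.8] F [-1.1  0.9 -0. ] t 5.92 w 0.5 j6 -0.15 R [[-0.01, 0.96, -0.28], [0.0, -0.28, -0.96], [-1.0, -0.01, -0.0]]
top 6
scene 37
1 10 28.5 30.7 [ 98. 100. 100.  97. 100.  98.  96. 100.  91.  93.]
```

View pics/s5.png

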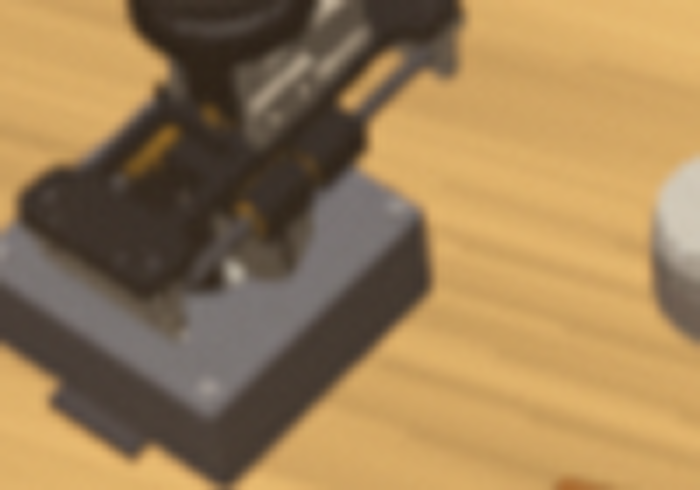

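Ear points now read about z = 100, which is the "out" height, so it has probably popped. I'll back off along the same path, lift and check.

>>> step_arm:
  targets:
    - [[0,-0.006,0,0],[0,-0.014,0,0],[0,-0.024,0,0],[0,-0.036,0,0],[0,-0.048,0,0]]

```text
time: 6.43
tool_pos: [499.7, -156.7, 78.9]
tcp_rot: [-1.614, 1.565, 2.817]
contact_force: [0.6, -0.3, 0.5]
grip_width: 0.5
```

>>> step_arm:
  targets:
    - [[-0.01,-0.01,0,0],[-0.03,-0.02,0,0],[-0.06,-0.03,0,0],[-0.09,-0.05,0,0],[-0.12,-0.08,0,0]]

```text
time: 6.85
tool_pos: [423.7, -135.1, 199.8]
tcp_rot: [-1.523, 1.566, 2.908]
contact_force: [-0.8, -0.7, -0.4]
grip_width: 0.2
```

>>> step_arm:
  targets:
    - [[0,-0.04,0,0],[0,-0.08,0,0],[0,-0.1,0,0],[0,-0.1,0,0],[0,-0.1,0,0]]

```text
time: 7.27
tool_pos: [326.9, -107.3, 200.7]
tcp_rot: [-1.233, 1.568, -3.086]
contact_force: [0.3, -0.6, 0.4]
grip_width: 0.6
```

```bash
python3 go.py 0 0 200; python3 - <<'E'
from loc import *
for n in('top','scene'):
    c=cap(n);W=world(c)
    P=head(W,(528,-213),80,112,22)
    print(n,len(P),np.percentile(P[:,2],[10,50,90]) if len(P) else '')
    P=head(W,(528,-213),90,102.5,60);d=P[:,:2]-[528,-212.5];r=np.hypot(*d.T);d=d[(r>34)&(r<58)]
    a=np.arctan2(d[:,1],d[:,0]);print(len(a),np.degrees(np.angle(np.mean(np.exp(2j*a)))/2))
c=cap('top');cv2.imwrite('pics/e.png',c['color'][:,:,::-1])
E
```

```text
shift [2.000e-04 2.224e-01 4.520e-02] turn 0.2 tcp [ 326.9 -107.3  200.7] stn [-222.5, 44.6] F [ 0.3 -0.6  0.4] t 7.27 w 0.6 j6 -0.26 R [[-0.0, 0.96, -0.28], [-0.0, -0.28, -0.96], [-1.0, -0.0, 0.0]]
top 231 [103.32821033 105.90552783 108.5876887 ]
83 73.81419574553122
scene 128 [101.33259577 105.14933641 107.85477246]
60 73.63045601636205
```

View pics/e.png

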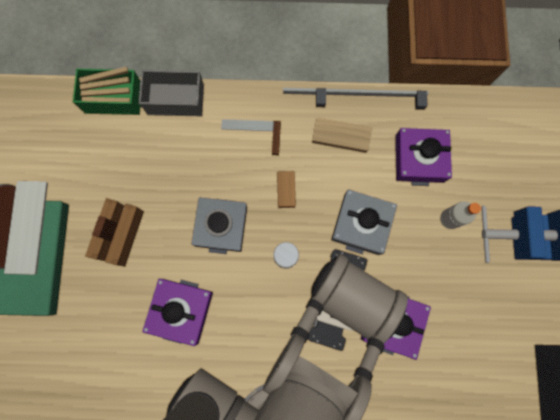

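The mushroom is out again (top at about 105–106 mm) and its ears are back at 73.7°. The top view shows everything lying where it was, and the arm is clear.

```bash
python3 -c "
from plant import bot
print(bot.close_job())"
```

```text
the job is handed in; nothing more can be done
None
```

I pressed the mushroom on the grey eared station with closed fingertips until it latched. I then pushed ear_a clockwise until it unlatched, backed off and handed the job in at about 7.5 s. The hand-in reports no verdict.

- **Latched:** the press reached 10.5 N with the fingertips about 10 mm down. After I let go, the scene camera showed the head 8 mm lower than before (96.6 mm against 104.6 mm).
- **Popped out and sprung back:** after I backed off, the head read 105–106 mm in both the top and scene cameras. The ears were back at their starting direction (73.7°).
- **Bystanders and start button:** the arm went nowhere near the starter box. In the last top view everything lies where it was at the start, judged by eye rather than measured.
- **Not measured directly:** I could not read the turn angle while the mushroom was latched. I inferred the release from the ear's height (about 100 mm), a rough 0.75 rad estimate from the camera, and the pushing force dropping. No check failed or disagreed.

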